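# Square a clamped frame by its diagonals with a slide rule

### The job

The corner screws of the black metal frame clamped on the plywood board are only finger-tight, so check it for squareness with the slide rule: lay the rule flat inside the frame and slide it out until both its noses are home in opposite inside corners, first on the diagonal that starts at the left-hand end of the clamped bar (left as seen from the robot), then on the one that starts at its right-hand end. Compare the two readings and, if they differ, push the free bar sideways along its length until the two diagonals agree within 4 mm. Leave the rule lying flat inside the frame, and do not disturb the other things on the bench.

Things in the scene. Friction and masses are not known exactly. Their poses are not given: they have to be found in the camera images.
- jig: Plywood board, 214 (x) x 260 (y) x 12 mm high, fixed to the bench; origin under its centre. On it lies a frame of four black bars 14 x 14 mm, top 26 mm above the bench, inside 150 (y) x 112 mm (x) when square. The bar nearest the robot, inside face at x = -56 mm, is clamped: two strap clamps at y = +30 and -30 mm, outside the frame, up to 52 mm above the bench.
- corner_near_left (a point): Inside corner at the left (board +y) end of the clamped bar, 19 mm above the bench (half the bar's height). Does not move on the board. Each side bar swings about a screw 7 mm outside this corner in x and y; the four screw heads stand up to 34 mm above the bench.
- corner_near_right (a point): Inside corner at the right (board -y) end of the clamped bar, likewise.
- corner_far_left (a point): Inside corner at the left end of the free bar, 19 mm above the bench; moves with the bar.
- corner_far_right (a point): Inside corner at the right end of the free bar, likewise.
- free_bar_mid (a point): Centre of the free bar (178 mm long along y, 14 x 14 mm, end faces 89 mm either way). It stays parallel to the board's y and moves on arcs of 126 mm radius; at square it is at x = +63, y = 0 mm on the board. About 12 N on an end face, along the bar, moves it and it stays where left; up to about 14 N of push in a corner along a diagonal does not move it.
- side_bar_mid (a point): Centre of the left side bar; its x axis runs along the bar away from the clamped bar. The frame is square when this x axis is at right angles to the board's y; 1.3 degrees off makes the diagonals differ by 4 mm.
- rule_grip (a point): Slide rule, 370 g: steel beam 106 x 18 x 11 mm along x, standing 18 mm clear on the fixed nosed head and on a foot (22 mm wide) under its other end; 140 mm over the noses when shut. This point is the beam's centre, 23.5 mm above what the rule stands on (inside the frame, the board, 12 mm above the bench); grasp it there across y. x points to the sliding end.
- nose_fixed (a point): Tip of the fixed head's rounded nose (6 mm wide), 56 mm from rule_grip towards -x, 7 mm above what the rule stands on. Home in a corner, it is 1 to 3 mm from the corner point.
- nose_sliding (a point): Tip of the sliding head's like nose, on the brass tongue (its head hangs 1.5 mm clear), 7 mm above what the rule stands on; 84 mm from rule_grip towards +x when shut.
- rule_tab (a point): Centre of the upright thumb tab on the sliding head: 8 mm (along the rule) x 20 mm across x 18 mm high, spanning 29 to 47 mm above what the rule stands on; 18 mm behind the sliding nose, 66 mm from rule_grip towards +x when shut. Push it along the rule to slide the tongue.
- rule_slide (a joint): How far the tongue is out, 0 (shut) to 0.078 m; the length over the noses is 0.140 m plus this. It slides lightly (0.3 N) and stays where it is left, while the rule's own feet hold it with about 2 N on the board.
- file_a: Bystander: needle file, red handle, 170 mm long; origin under its centre. Leave alone.
- file_b: Bystander: needle file, red handle, 170 mm long; origin under its centre. Leave alone.
- hex_key: Bystander: L-shaped hex key, 100 x 34 mm, 6 mm thick; origin under its centre. Leave alone.
- screw_lid: Bystander: white round lid holding screws, 74 mm across, 18 mm high; origin under its centre. Leave alone.
- grooved_plate: Bystander: black grooved plate, 62 x 100 x 11 mm; origin under its centre. Leave alone.
- tube_a: Bystander: black tube, 85 mm long, 20 mm across; origin under its centre. Leave alone.
- tube_b: Bystander: black tube, 85 mm long, 20 mm across; origin under its centre. Leave alone.
Not all that is in view belongs to the job. Of the things that look like the part that bears rule_grip, take the one that is farthest to the robot's right at the start.

How it is judged:
By the outcome, as a careful person would: the job done as asked, in the order asked, and still so for the second after the job is handed in, with the robot touching nothing.
It also fails if it takes over 67 s, if anything falls off the work surface, if the arm or the gripper's body presses on something with over 40 N, if the wrist force passes 120 N, or if a joint passes its speed limit or range.

### The arm

A 6-joint arm with a two-finger parallel gripper is mounted at the origin on the work surface. World frame = base frame: x ahead of the robot, y to its left, z up, the work surface at z = 0. Lengths are in mm, angles in rad, forces in N, time in s.
With the tool pointing down it reaches from about 300 to 775 mm from the base axis. Payload 14.6 kg.
Tool frame: the origin (TCP) lies at the very end of the fingers, on their centre line; the grasp point (between the pads) lies 19 mm behind it; z points along the fingers, y is the line along which they close (so a half turn about z gives the same grasp; the last joint's range is limited). The gripper opens to 94 mm and grips with 3 to 60 N. Pads are 16 mm wide; open, the fingers measure 119 mm over their backs; the gripper's body (75 mm by 177 mm) begins 78 mm behind the grasp point.
Start: joints at [1.23, 0.3, 1.521, -0, 1.321, -0.067], TCP at [148.713, 529.503, 205.446] pointing down, gripper open.
Joint ranges: [-3.03, 3.03], [-0.79, 2.21], [0.23, 2.52], [-1.04, 4.18], [0, 3.07], [-2.55, 2.55]. Speed limits (rad/s): [2.22, 2.22, 2.57, 3.14, 3.14, 3.14].

### API

Orientations are given as [roll, pitch, yaw] about the fixed x, y, z axes, in that order (R = Rz(yaw) Ry(pitch) Rx(roll)).
In Python, from cell import manip, camera, get_calibration gives the robot as it stands.
- The arm moves only by the tool arm_command, never from a script. Its argument "targets" is a list of rows, each an object of numbers: "hand": the opening, from -1 (shut) to 1 (fully open), so that 0 is half open; "x", "y", "z": the shift along the tool's x, y, z in m; "yaw": the turn about the tool's z in rad. In form: [{"hand": .., "x": .., "y": .., "z": .., "yaw": ..}, ...]. A call has 1 to 10 rows; each row shifts and turns the commanded pose from where the row before left it, along the tool's axes as they then stand; what a row does not reach is not made up. A row lasts 1/10 s, in which the tool goes at most 50 mm and 8.59 degrees, less where a joint would pass 70% of its speed; a pose out of reach is approached as far as the arm can. A call is refused whole if a number of a shift passes 0.05 or a number of a turn 0.15, either way. A call with a gripper value outside its range is refused whole. The fingers move at their own pace and stop on an object; "newtons" is the grip in N (left out, the last holds). Time passes only in rows, so rows that do not move let the fingers close. It gives the time, the measured TCP pose, the force, the opening and the grip force at its end, in the units of the state.
- manip.read_state(): the state, without advancing time (a new reading comes with each control period).
- camera(name): name is "scene" or "top" or "wrist"; returns the picture (480x640x3 uint8, red, green, blue); there is no depth.
- get_calibration(name): a dict with "K" (3x3 intrinsics, pixels), "cam_to_world" (4x4, takes a point from camera to world coordinates). Camera axes: x right, y up, looking along -z (the intrinsics and any distortion apply to the point x, -y, -z); pixel columns grow to the right and rows downward; lengths in mm; the calibration is good to about 2 mm. A picture is of the moment at which its call begins: read the wrist's pose just before it. get_calibration takes no time and is no camera call; for the wrist camera it gives the pose at the moment of the call.
- manip.sign_off(): hands the job in; it is judged then, once.
The state is a dict: "clock": time; "joints": joint angles; "qd": joint speeds; "effort": joint torques, N m; "eef_pos": TCP position; "eef_rot": TCP orientation; "wrist_force": force on the tool from outside, world axes, zero at the start; "moment": the same for the moment, N m; "finger_gap": finger opening in mm; "finger_force": force on a finger pad.
Only numpy, scipy, OpenCV 4.12 (cv2) and the standard library are available. Lean on these libraries where they do the work, as an engineer would, in place of code of your own. Each camera call takes 0.05 s, during which the arm holds its last target. There are 200 camera calls.

## Working session

There is one attempt and no reset: what is moved stays moved. The work goes in short steps, Python scripts to look and compute and a tool call to move; the robot and the scene stay as the last step left them, time stands still between calls to the robot, and variables do not carry over. Pictures are saved under pics/ and viewed, at most 10 in all, crops included, and the job is handed in when it is done.

Besides the shell and the picture viewer there is one more tool, called by a JSON object that holds its "op" and its "data". arm_command: Moves the arm, as the interface text tells. Its arguments: {"type":"object","properties":{"targets":{"type":"array"},"newtons":{"type":"number"}},"required":["targets"]}

```bash
mkdir -p pics; python3 - <<'E'
from cell import manip,camera,get_calibration
import cv2
print(manip.read_state())
for n in("scene","top","wrist"):
    c=get_calibration(n);print(n,c)
    cv2.imwrite(f"pics/{n}0.png",camera(n)[:,:,::-1])
E
```

```text
{'clock': 0.0, 'joints': array([ 1.23039922e+00,  3.00460395e-01,  1.52161335e+00, -3.35615570e-05,
        1.32069822e+00, -6.65903799e-02]), 'qd': array([-0.00034221,  0.00148217,  0.00053964,  0.00047681, -0.00141179,
        0.00036757]), 'effort': array([ 4.98035715e-04, -5.31775725e+01, -3.52765381e+01,  7.09727174e-02,
        2.41203932e-02, -4.43341730e-05]), 'eef_pos': array([148.63271575, 529.24857264, 204.87855578]), 'eef_rot': array([-3.14041380e+00, -4.60370263e-05,  2.86779422e+00]), 'wrist_force': array([-0.41811129,  0.23416891, -0.36262311]), 'moment': array([-0.04682602,  0.03546313, -0.02590354]), 'finger_force': 0.0, 'finger_gap': 93.74936270191247}
scene {'K': array([[463.08595407,   0.        , 311.63747577],
       [  0.        , 463.08595407, 238.09745048],
       [  0.        ,   0.        ,   1.        ]]), 'cam_to_world': array([[-8.35467478e-01, -3.86676439e-01,  3.90481018e-01,
         9.16878503e+02],
       [ 5.49538604e-01, -5.89403323e-01,  5.92124181e-01,
         6.09390996e+02],
       [ 1.19034006e-03,  7.09284889e-01,  7.04920938e-01,
         
[... 451 characters left out ...]
0],
       [-2.30124247e-03,  2.17526424e-01,  9.76051720e-01,
         1.13906487e+03],
       [ 0.00000000e+00,  0.00000000e+00,  0.00000000e+00,
         1.00000000e+00]])}
wrist {'K': array([[377.72558889,   0.        , 316.52314971],
       [  0.        , 377.72558889, 234.41949056],
       [  0.        ,   0.        ,   1.        ]]), 'cam_to_world': array([[ 2.70235726e-01, -9.32699461e-01, -2.38839629e-01,
         8.07534670e+01],
       [ 9.62792092e-01,  2.61270264e-01,  6.90596686e-02,
         5.49800271e+02],
       [-2.01022281e-03, -2.48615296e-01,  9.68600224e-01,
         3.84057326e+02],
       [ 0.00000000e+00,  0.00000000e+00,  0.00000000e+00,
         1.00000000e+00]])}
```

View pics/top0.png

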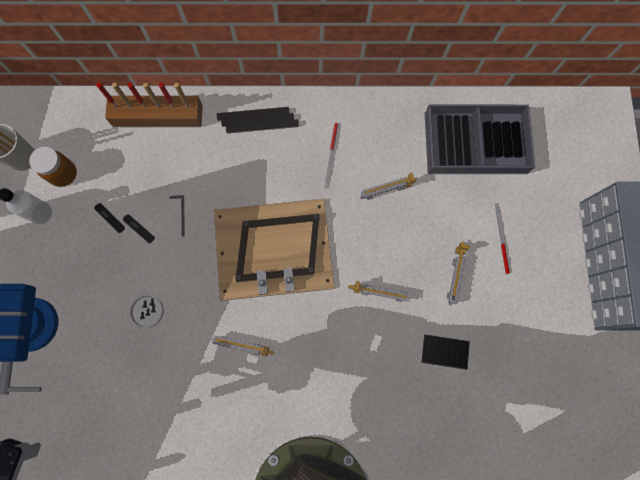

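View pics/scene0.png

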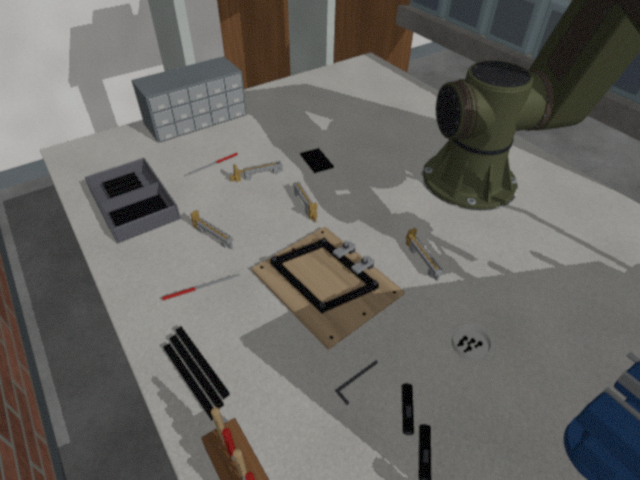

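The top view shows four rules, and the rightmost runs from (453,300) to its tab near (462,247). The board centre is near (275,250), with the clamps at (262,282) and (289,280). I'll enlarge both.

```bash
cat >h.py <<'E'
from cell import manip,camera,get_calibration
import cv2,numpy as np
def ray(c,uv,z):
    M=c["cam_to_world"];d=np.linalg.inv(c["K"])@[uv[0],uv[1],1];d=M[:3,:3]@[d[0],-d[1],-d[2]]
    o=M[:3,3];return (o+d*(z-o[2])/d[2])[:2]
def proj(c,p):
    M=c["cam_to_world"];q=M[:3,:3].T@(np.array(p,float)-M[:3,3]);q=c["K"]@[q[0],-q[1],-q[2]];return q[:2]/q[2]
E
python3 - <<'E'
from h import *
a=cv2.imread("pics/top0.png")
b=cv2.resize(a[190:310,205:345],None,fx=4,fy=4,interpolation=cv2.INTER_CUBIC)
r=cv2.resize(a[230:310,430:490],None,fx=6,fy=6,interpolation=cv2.INTER_CUBIC)[:480,:240+0+0]
o=np.zeros((480,800,3),np.uint8);o[:,:560]=b;o[:,560:]=cv2.resize(a[235:310,440:478],None,fx=6,fy=6,interpolation=cv2.INTER_CUBIC)[:450].copy().__class__((0,)) if 0 else 0
r=cv2.resize(a[230:310,440:480],None,fx=6,fy=6,interpolation=cv2.INTER_CUBIC);o[:,560:]=r
cv2.imwrite("pics/crop0.png",o)
E
```

```text
(no output)
```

View pics/crop0.png

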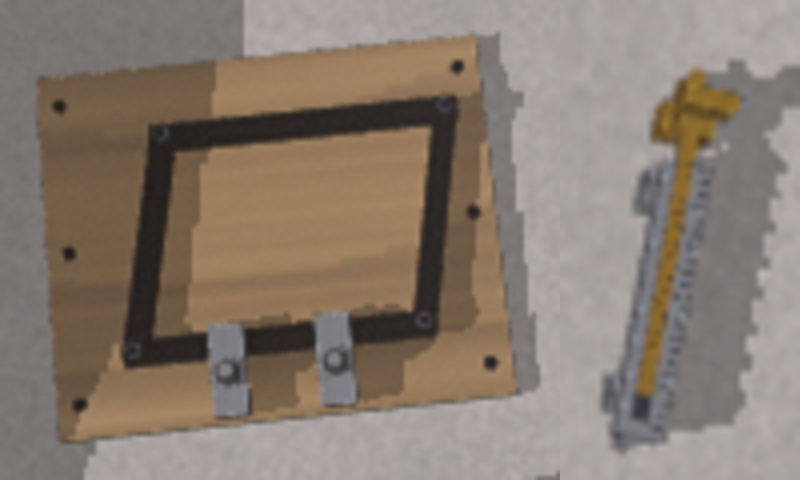

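```bash
python3 - <<'E'
from h import *
c=get_calibration("top")
B=lambda p:(p[0]/4+205-.4,p[1]/4+190-.4)
R=lambda p:((p[0]-560)/6+440-.4,p[1]/6+230-.4)
np.set_printoptions(precision=1,suppress=True)
bc=[ray(c,B(p),12) for p in[(38,78),(476,35),(517,392),(62,440)]];print("board FL FR NR NL",np.array(bc),np.mean(bc,0))
d=bc[0]-bc[1]+bc[3]-bc[2];print("yaw board y axis",np.arctan2(-d[0],d[1]))
print("screws NL NR FR FL",np.array(s:=[ray(c,B(p),34) for p in[(133,350),(425,320),(445,104),(162,132)]]))
d=s[0]-s[1];print(np.arctan2(-d[0],d[1]))
print("inner",np.array(s:=[ray(c,B(p),26) for p in[(151,340),(416,311),(430,128),(174,152)]]))
print("rule",a:=ray(c,R((648,395)),29),b:=ray(c,R((688,155)),29),np.arctan2(*(b-a)[::-1]),"tab",ray(c,R((706,105)),47))
print("beam ends",ray(c,R((640,425)),29),ray(c,R((688,165)),29))
E
```

```text
board FL FR NR NL [[627.  227.1]
 [653.6 -29.9]
 [442.7 -52.1]
 [415.2 204.5]] [534.6  87.4]
yaw board y axis 0.10493171212451921
screws NL NR FR FL [[463.1 162.9]
 [480.2   0.1]
 [605.4 -11.3]
 [588.7 150.4]]
0.10486883677628811
inner [[469.9 154.1]
 [486.6   5.1]
 [593.3  -2.7]
 [578.9 144.3]]
rule [ 423.4 -318.5] [ 513.9 -339.1] -0.2243585946908507 tab [ 529.4 -341.5]
beam ends [ 412.4 -314.9] [ 510.  -338.9]
```

The board centre is near (535, 87) with yaw 0.105. The side bars stand about 0.2 rad off square, with the free bar shifted to the right. The rule grip is near (463, -327), heading about -0.23. Next I go above it.

{"op": "arm_command", "data": {"targets": [{"x":-0.041,"y":-0.027},{"x":-0.041,"y":-0.027},{"x":-0.041,"y":-0.027},{"x":-0.041,"y":-0.027},{"x":-0.041,"y":-0.027},{"x":-0.041,"y":-0.027},{"x":-0.041,"y":-0.027},{"x":-0.041,"y":-0.027},{"x":-0.041,"y":-0.027},{"x":-0.041,"y":-0.027}]}}

```text
schema error: expected keys hand, x, y, z, yaw
```

{"op": "arm_command", "data": {"targets": [{"x":-0.012,"y":-0.047,"z":0.0085},{"x":-0.012,"y":-0.047,"z":0.0085},{"x":-0.012,"y":-0.047,"z":0.0085},{"x":-0.012,"y":-0.047,"z":0.0085},{"x":-0.012,"y":-0.047,"z":0.0085},{"x":-0.012,"y":-0.047,"z":0.0085},{"x":-0.012,"y":-0.047,"z":0.0085},{"x":-0.012,"y":-0.047,"z":0.0085},{"x":-0.012,"y":-0.047,"z":0.0085},{"hand":-0.1,"x":-0.012,"y":-0.047,"z":0.0085}]}}

```text
schema error: expected keys hand, x, y, z, yaw
```

{"op": "arm_command", "data": {"targets": [{},{}]}}

```text
schema error: expected keys hand, x, y, z, yaw
```

```bash
python3 - <<'E'
from h import *
s=manip.read_state();print(s["clock"],s["eef_pos"],s["eef_rot"],s["joints"],s["finger_gap"])
c=get_calibration("wrist");np.save("c1.npy",c,allow_pickle=True)
cv2.imwrite("pics/w1.png",camera("wrist")[:,:,::-1])
E
```

```text
0.15 [148.66218932 529.35172543 205.04865858] [-3.14081206e+00 -4.63732195e-05  2.86777279e+00] [ 1.23039810e+00  3.00324497e-01  1.52138745e+00 -5.84374135e-06
  1.32066266e+00 -6.65769328e-02] 94.20692470259992
```

View pics/w1.png

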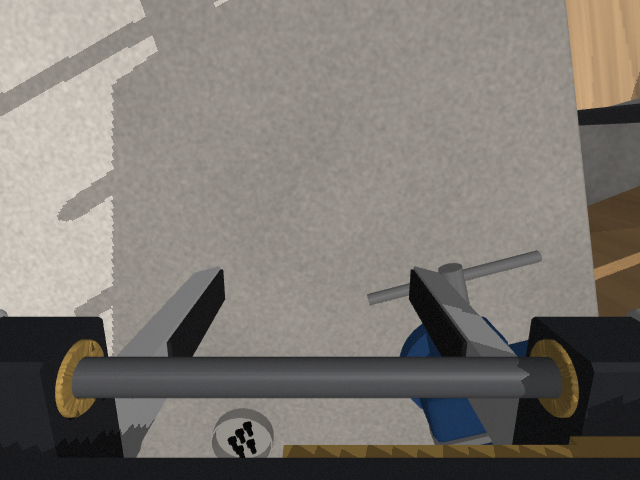

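Every row needs all five keys, so nothing moved. The view shows only the open fingers (tips about (220,270) and (412,270)) over bare bench. I'll resend.

{"op": "arm_command", "data": {"targets": [{"hand":1,"x":-0.041,"y":-0.027,"z":0,"yaw":0},{"hand":1,"x":-0.041,"y":-0.027,"z":0,"yaw":0},{"hand":1,"x":-0.041,"y":-0.027,"z":0,"yaw":0},{"hand":1,"x":-0.041,"y":-0.027,"z":0,"yaw":0},{"hand":1,"x":-0.041,"y":-0.027,"z":0,"yaw":0},{"hand":1,"x":-0.041,"y":-0.027,"z":0,"yaw":0},{"hand":1,"x":-0.041,"y":-0.027,"z":0,"yaw":0},{"hand":1,"x":-0.041,"y":-0.027,"z":0,"yaw":0},{"hand":1,"x":-0.041,"y":-0.027,"z":0,"yaw":0},{"hand":1,"x":-0.041,"y":-0.027,"z":0,"yaw":0}]}}

```text
clock: 1.2
eef_pos: [471.4, 156.9, 205.5]
eef_rot: [3.141, 0.0, 2.868]
wrist_force: [-0.6, 1.2, 0.5]
finger_gap: 94.4
finger_force: 0.0
```

{"op": "arm_command", "data": {"targets": [{"hand":1,"x":-0.012,"y":-0.047,"z":0.0085,"yaw":0},{"hand":1,"x":-0.012,"y":-0.047,"z":0.0085,"yaw":0},{"hand":1,"x":-0.012,"y":-0.047,"z":0.0085,"yaw":0},{"hand":1,"x":-0.012,"y":-0.047,"z":0.0085,"yaw":0},{"hand":1,"x":-0.012,"y":-0.047,"z":0.0085,"yaw":0},{"hand":1,"x":-0.012,"y":-0.047,"z":0.0085,"yaw":0},{"hand":1,"x":-0.012,"y":-0.047,"z":0.0085,"yaw":0},{"hand":1,"x":-0.012,"y":-0.047,"z":0.0085,"yaw":0},{"hand":1,"x":-0.012,"y":-0.047,"z":0.0085,"yaw":0},{"hand":0,"x":-0.012,"y":-0.047,"z":0.0085,"yaw":0}]}}

```text
clock: 2.2
eef_pos: [458.4, -328.3, 120.0]
eef_rot: [3.142, -0.0, 2.868]
wrist_force: [1.3, 1.3, -0.1]
finger_gap: 88.7
finger_force: 0.0
```

{"op": "arm_command", "data": {"targets": [{"hand":0,"x":0,"y":0,"z":0,"yaw":0},{"hand":0,"x":0,"y":0,"z":0,"yaw":0}]}}

```text
clock: 2.4
eef_pos: [458.4, -326.6, 119.8]
eef_rot: [3.141, -0.001, 2.866]
wrist_force: [0.1, 0.9, 0.6]
finger_gap: 73.2
finger_force: 0.0
```

```bash
python3 - <<'E'
from h import *
s=manip.read_state();print(s["clock"],s["eef_pos"],s["eef_rot"],s["joints"],s["finger_gap"])
c=get_calibration("wrist");np.save("c1.npy",c,allow_pickle=True)
cv2.imwrite("pics/w2.png",camera("wrist")[:,:,::-1])
E
```

```text
2.4 [ 458.38565439 -326.5871184   119.76698204] [ 3.14092087e+00 -1.17965101e-03  2.86609281e+00] [-6.84193428e-01  4.12052710e-01  1.57791424e+00  1.61550401e-04
  1.15297518e+00 -1.97955517e+00] 73.22718924930885
```

View pics/w2.png

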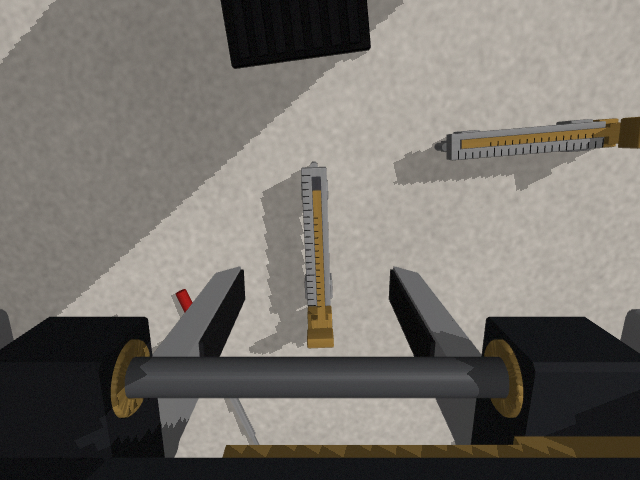

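The rule lies between the fingers. The beam top's centreline runs from (314,168) at the fixed end to (319,307), and the tab is near (320,335).

```bash
python3 - <<'E'
from h import *
c=np.load("c1.npy",allow_pickle=True).item()
a=ray(c,(314,168),29);b=ray(c,(319,307),29);g=(a+b)/2
h=np.arctan2(*(b-a)[::-1]);print(a,b,np.hypot(*(b-a)),h,g)
s=manip.read_state();y=s["eef_rot"][2];p=s["eef_pos"];x=np.array([np.cos(y),np.sin(y)]);yy=np.array([np.sin(y),-np.cos(y)])
for off in(0,12):
  d=g+off*(b-a)/np.hypot(*(b-a))-p[:2];print(off,"tool",d@x,d@yy)
print("yaw",-(h+np.pi-y))
E
```

```text
[ 409.93982151 -313.71654841] [ 513.44399813 -339.10957795] 106.57354515107136 -0.24058175094860598 [ 461.69190982 -326.41306318]
0 tool -2.974534721058336 0.16634481001143173
12 tool -14.967808754818615 0.5680635563148447
yaw -0.033482818100847744
```

{"op": "arm_command", "data": {"targets": [{"hand":0,"x":-0.015,"y":0.0005,"z":0.0,"yaw":-0.034},{"hand":-0.1,"x":0,"y":0,"z":0.03,"yaw":0},{"hand":-0.1,"x":0,"y":0,"z":0.03,"yaw":0},{"hand":-0.1,"x":0,"y":0,"z":0.03,"yaw":0},{"hand":-0.1,"x":0,"y":0,"z":0.015,"yaw":0},{"hand":-0.1,"x":0,"y":0,"z":0.006,"yaw":0},{"hand":-1,"x":0,"y":0,"z":0,"yaw":0},{"hand":-1,"x":0,"y":0,"z":0,"yaw":0},{"hand":-1,"x":0,"y":0,"z":0,"yaw":0},{"hand":-1,"x":0,"y":0,"z":0,"yaw":0}], "newtons": 30}}

```text
clock: 3.45
eef_pos: [473.9, -330.2, 10.6]
eef_rot: [-3.141, 0.002, 2.902]
wrist_force: [0.8, 0.3, 5.3]
finger_gap: 17.4
finger_force: 30.0
```

{"op": "arm_command", "data": {"targets": [{"hand":-1,"x":0,"y":0,"z":0,"yaw":0},{"hand":-1,"x":0,"y":0,"z":0,"yaw":0},{"hand":-1,"x":0,"y":0,"z":0,"yaw":0},{"hand":-1,"x":0,"y":0,"z":0,"yaw":0}]}}

```text
clock: 3.85
eef_pos: [473.9, -330.2, 10.5]
eef_rot: [-3.141, 0.002, 2.902]
wrist_force: [-1.1, 0.9, 6.6]
finger_gap: 18.0
finger_force: 30.0
```

Gripped at 18 mm. Lift and carry to above the frame, turning onto the first diagonal.

{"op": "arm_command", "data": {"targets": [{"hand":-1,"x":0,"y":0,"z":-0.03,"yaw":0},{"hand":-1,"x":0,"y":0,"z":-0.045,"yaw":0},{"hand":-1,"x":0,"y":0,"z":-0.04,"yaw":0},{"hand":-1,"x":0.0065,"y":0.047,"z":0,"yaw":0},{"hand":-1,"x":0.0065,"y":0.047,"z":0,"yaw":0},{"hand":-1,"x":0.0065,"y":0.047,"z":0,"yaw":0},{"hand":-1,"x":0.0065,"y":0.047,"z":0,"yaw":0},{"hand":-1,"x":0.0065,"y":0.047,"z":0,"yaw":0},{"hand":-1,"x":0.0065,"y":0.047,"z":0,"yaw":0},{"hand":-1,"x":0.0065,"y":0.047,"z":0,"yaw":0}]}}

```text
clock: 4.85
eef_pos: [507.0, 2.5, 124.4]
eef_rot: [-3.142, -0.0, 2.902]
wrist_force: [1.1, 0.3, -4.5]
finger_gap: 17.8
finger_force: 30.0
```

{"op": "arm_command", "data": {"targets": [{"hand":-1,"x":0.0065,"y":0.047,"z":0,"yaw":0},{"hand":-1,"x":0.0065,"y":0.047,"z":0,"yaw":0},{"hand":-1,"x":0,"y":0,"z":0,"yaw":0.134},{"hand":-1,"x":0,"y":0,"z":0,"yaw":0.134},{"hand":-1,"x":0,"y":0,"z":0,"yaw":0.134},{"hand":-1,"x":0,"y":0,"z":0,"yaw":0.134},{"hand":-1,"x":0,"y":0,"z":0,"yaw":0.134},{"hand":-1,"x":0,"y":0,"z":0,"yaw":0},{"hand":-1,"x":0,"y":0,"z":0,"yaw":0}]}}

```text
clock: 5.75
eef_pos: [516.9, 94.9, 124.3]
eef_rot: [-3.141, -0.0, 2.236]
wrist_force: [-0.2, -0.1, -4.3]
finger_gap: 17.4
finger_force: 30.0
```

```bash
python3 - <<'E'
from h import *
s=manip.read_state();print(s["clock"],s["eef_pos"],s["eef_rot"],s["joints"],s["finger_gap"])
c=get_calibration("wrist");np.save("c2.npy",c,allow_pickle=True)
cv2.imwrite("pics/w3.png",camera("wrist")[:,:,::-1])
E
```

```text
5.75 [516.89714478  94.93922272 124.32639408] [-3.14117612e+00 -2.10769567e-04  2.23579165e+00] [ 1.11968600e-01  3.28844613e-01  1.68219975e+00 -4.35888855e-05
  1.13101345e+00 -5.53008204e-01] 17.436825711387844
```

View pics/w3.png

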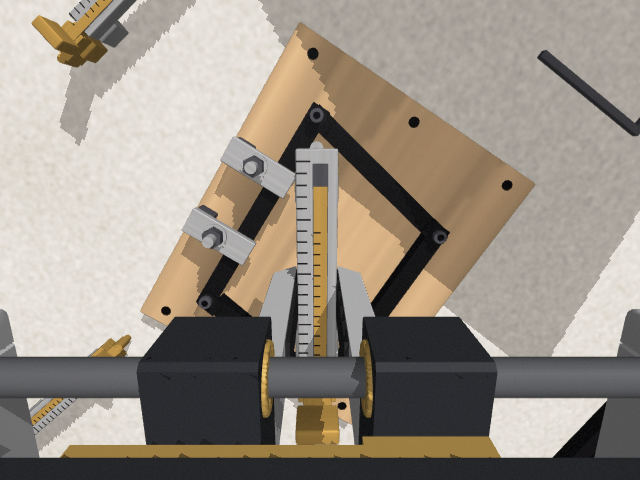

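The held rule is level and its fixed nose is near (317,143). The screw heads are at NL (317,115), NR (206,301) and FL (440,237).

```bash
python3 - <<'E'
from h import *
np.set_printoptions(precision=1,suppress=True)
c=np.load("c2.npy",allow_pickle=True).item()
NL,NR,FL=[ray(c,p,34) for p in((317,115),(206,301),(440,237))]
print(NL,NR,FL,np.hypot(*(NL-NR)),np.hypot(*(FL-NL)))
d=NL-NR;t=np.arctan2(-d[0],d[1]);X=np.array([np.cos(t),np.sin(t)]);Y=np.array([-X[1],X[0]])
e=FL-NL;print("yaw",t,"side ang rel",np.arctan2(e@Y,e@X))
n=ray(c,(317,144),121);print("nose",n)
s=manip.read_state();p=s["eef_pos"][:2];u=-np.array([np.cos(s["eef_rot"][2]),np.sin(s["eef_rot"][2])])
print("nose pred",p-68*u, "beam dir", u)
cNL=NL+7*X-7*Y;cNR=NR+7*X+7*Y
cFL=FL-7*X-7*Y;cFR=FL-164*Y-7*X+7*Y
print("corners",cNL,cNR,cFL,cFR)
for a,b in((cNL,cFR),(cNR,cFL)):
  v=b-a;L=np.hypot(*v);print("diag",L,np.arctan2(v[1],v[0]),"tcp for nose 6 off",a+(6+68)*v/L)
E
```

```text
[464.9 164. ] [482.1   3.4] [589.3 152.4] 161.59832920390187 124.9768890050617
yaw 0.106760039846311 side ang rel -0.1997818883258493
nose [475.8 150. ]
nose pred [475.  148.5] beam dir [ 0.6 -0.8]
corners [472.6 157.8] [488.3  11.1] [583.1 144.7] [599.1  -4.4]
diag 205.73327403809532 -0.9085711765265554 tcp for nose 6 off [518.1  99.5]
diag 163.85715052062852 0.9539285755528198 tcp for nose 6 off [531.1  71.4]
```

{"op": "arm_command", "data": {"targets": [{"hand":-1,"x":0.003,"y":0.0015,"z":0.02,"yaw":0},{"hand":-1,"x":0,"y":0,"z":0.03,"yaw":0},{"hand":-1,"x":0,"y":0,"z":0.025,"yaw":0},{"hand":-1,"x":0,"y":0,"z":0.015,"yaw":0},{"hand":-1,"x":0,"y":0,"z":0.006,"yaw":0},{"hand":-1,"x":0,"y":0,"z":0.003,"yaw":0},{"hand":-1,"x":0,"y":0,"z":0.002,"yaw":0},{"hand":-1,"x":0,"y":0,"z":0,"yaw":0}]}}

```text
clock: 6.6
eef_pos: [516.7, 98.3, 24.0]
eef_rot: [3.141, 0.0, 2.232]
wrist_force: [-0.6, -1.1, -1.3]
finger_gap: 17.9
finger_force: 30.0
```

{"op": "arm_command", "data": {"targets": [{"hand":-1,"x":0,"y":0,"z":0.001,"yaw":0},{"hand":-1,"x":0,"y":0,"z":0,"yaw":0},{"hand":-1,"x":0.001,"y":0,"z":0,"yaw":0},{"hand":-1,"x":0.001,"y":0,"z":0,"yaw":0},{"hand":-1,"x":0,"y":0,"z":0,"yaw":0}], "newtons": 8}}

```text
clock: 7.1
eef_pos: [515.6, 99.4, 22.7]
eef_rot: [3.141, 0.001, 2.232]
wrist_force: [2.8, -4.0, -2.2]
finger_gap: 17.8
finger_force: 8.0
```

{"op": "arm_command", "data": {"targets": [{"hand":-1,"x":0.001,"y":0,"z":0,"yaw":0},{"hand":-1,"x":0,"y":0,"z":0,"yaw":0}]}}

```text
clock: 7.3
eef_pos: [515.5, 99.9, 22.9]
eef_rot: [3.14, 0.002, 2.232]
wrist_force: [4.3, -7.2, -1.9]
finger_gap: 17.9
finger_force: 8.0
```

{"op": "arm_command", "data": {"targets": [{"hand":-1,"x":0.001,"y":0,"z":0,"yaw":0},{"hand":-1,"x":0,"y":0,"z":0,"yaw":0}]}}

```text
clock: 7.5
eef_pos: [515.1, 100.5, 23.0]
eef_rot: [3.14, 0.003, 2.232]
wrist_force: [5.1, -8.1, -1.2]
finger_gap: 18.0
finger_force: 8.0
```

Force has risen to about 9.6 N, so the nose is seated. Release, rise, shut and go behind the tab.

{"op": "arm_command", "data": {"targets": [{"hand":-0.32,"x":0,"y":0,"z":0,"yaw":0},{"hand":-0.32,"x":0,"y":0,"z":0,"yaw":0},{"hand":-0.32,"x":0,"y":0,"z":0,"yaw":0},{"hand":-0.32,"x":0,"y":0,"z":-0.02,"yaw":0},{"hand":-0.32,"x":0,"y":0,"z":-0.04,"yaw":0},{"hand":-1,"x":-0.015,"y":0,"z":0,"yaw":0},{"hand":-1,"x":-0.015,"y":0,"z":0,"yaw":0},{"hand":-1,"x":0,"y":0,"z":0,"yaw":0},{"hand":-1,"x":0,"y":0,"z":0,"yaw":0},{"hand":-1,"x":0,"y":0,"z":0,"yaw":0}]}}

```text
clock: 8.5
eef_pos: [531.8, 77.9, 81.5]
eef_rot: [-3.14, -0.001, 2.232]
wrist_force: [-0.3, 0.1, -0.2]
finger_gap: 0.5
finger_force: 0.0
```

```bash
python3 - <<'E'
from h import *
s=manip.read_state();print(s["clock"],s["eef_pos"],s["eef_rot"],s["finger_gap"],s["wrist_force"])
c=get_calibration("wrist");np.save("c3.npy",c,allow_pickle=True)
cv2.imwrite("pics/w4.png",camera("wrist")[:,:,::-1])
E
```

```text
8.5 [531.80341842  77.8772301   81.51142083] [-3.14018238e+00 -1.03491220e-03  2.23172072e+00] 0.46618049275614176 [-0.3318019   0.08232135 -0.21055794]
```

View pics/w4.png

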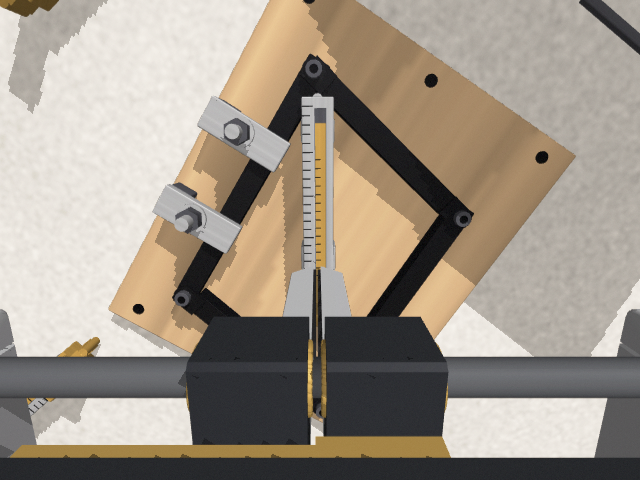

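The nose sits in the NL corner (317,96). Now I push the tab outwards.

{"op": "arm_command", "data": {"targets": [{"hand":-1,"x":-0.002,"y":0,"z":0.02,"yaw":0},{"hand":-1,"x":0,"y":0,"z":0.0155,"yaw":0},{"hand":-1,"x":0,"y":0,"z":0,"yaw":0},{"hand":-1,"x":-0.006,"y":0,"z":0,"yaw":0},{"hand":-1,"x":-0.008,"y":0,"z":0,"yaw":0},{"hand":-1,"x":-0.01,"y":0,"z":0,"yaw":0},{"hand":-1,"x":-0.01,"y":0,"z":0,"yaw":0},{"hand":-1,"x":-0.01,"y":0,"z":0,"yaw":0},{"hand":-1,"x":-0.01,"y":0,"z":0,"yaw":0},{"hand":-1,"x":-0.006,"y":0,"z":0,"yaw":0}]}}

```text
clock: 9.55
eef_pos: [571.0, 27.9, 46.9]
eef_rot: [3.142, 0.0, 2.231]
wrist_force: [0.3, 0.5, 0.4]
finger_gap: 0.7
finger_force: 0.2
```

{"op": "arm_command", "data": {"targets": [{"hand":-1,"x":-0.002,"y":0,"z":0,"yaw":0},{"hand":-1,"x":-0.002,"y":0,"z":0,"yaw":0},{"hand":-1,"x":0,"y":0,"z":0,"yaw":0}]}}

```text
clock: 9.85
eef_pos: [572.9, 25.6, 46.9]
eef_rot: [-3.141, -0.0, 2.232]
wrist_force: [0.2, -0.5, 0.3]
finger_gap: 0.6
finger_force: 0.0
```

{"op": "arm_command", "data": {"targets": [{"hand":-1,"x":-0.002,"y":0,"z":0,"yaw":0},{"hand":-1,"x":-0.002,"y":0,"z":0,"yaw":0},{"hand":-1,"x":0,"y":0,"z":0,"yaw":0}]}}

```text
clock: 10.15
eef_pos: [575.5, 22.4, 47.0]
eef_rot: [3.142, 0.0, 2.232]
wrist_force: [-0.3, 0.3, -0.3]
finger_gap: 0.6
finger_force: 0.0
```

{"op": "arm_command", "data": {"targets": [{"hand":-1,"x":-0.0015,"y":0,"z":0,"yaw":0},{"hand":-1,"x":0,"y":0,"z":0,"yaw":0}]}}

```text
clock: 10.35
eef_pos: [576.3, 21.4, 47.0]
eef_rot: [3.142, -0.0, 2.232]
wrist_force: [0.0, 1.8, 0.1]
finger_gap: 0.8
finger_force: 0.8
```

{"op": "arm_command", "data": {"targets": [{"hand":-1,"x":-0.0015,"y":0,"z":0,"yaw":0},{"hand":-1,"x":0,"y":0,"z":0,"yaw":0}]}}

```text
clock: 10.55
eef_pos: [576.8, 20.9, 46.8]
eef_rot: [-3.141, -0.002, 2.232]
wrist_force: [-3.6, 6.5, 0.5]
finger_gap: 0.5
finger_force: 3.5
```

{"op": "arm_command", "data": {"targets": [{"hand":-1,"x":-0.0005,"y":0,"z":0,"yaw":0},{"hand":-1,"x":0,"y":0,"z":0,"yaw":0}]}}

```text
clock: 10.75
eef_pos: [576.8, 20.8, 46.7]
eef_rot: [-3.141, -0.002, 2.232]
wrist_force: [-4.9, 8.1, 2.0]
finger_gap: 0.1
finger_force: 4.7
```

{"op": "arm_command", "data": {"targets": [{"hand":-1,"x":0.004,"y":0,"z":0,"yaw":0},{"hand":-1,"x":0,"y":0,"z":-0.03,"yaw":0},{"hand":-1,"x":-0.03,"y":0,"z":-0.04,"yaw":0},{"hand":-1,"x":-0.04,"y":0,"z":0,"yaw":0},{"hand":-1,"x":-0.04,"y":0,"z":0,"yaw":0},{"hand":-1,"x":0,"y":0,"z":0,"yaw":0}]}}

```text
clock: 11.35
eef_pos: [644.1, -67.6, 116.7]
eef_rot: [3.141, 0.001, 2.229]
wrist_force: [-0.1, 1.0, -0.7]
finger_gap: 0.1
finger_force: 0.0
```

```bash
python3 - <<'E'
from h import *
s=manip.read_state();print(s["clock"],s["eef_pos"],s["eef_rot"],s["finger_gap"],s["wrist_force"])
c=get_calibration("wrist");np.save("c4.npy",c,allow_pickle=True)
cv2.imwrite("pics/w5.png",camera("wrist")[:,:,::-1])
E
```

```text
11.35 [644.11401376 -67.58410667 116.73548528] [3.14138866e+00 1.40864251e-03 2.22860246e+00] 0.10795566166198352 [-0.09627163  1.02205615 -0.7143583 ]
```

View pics/w5.png

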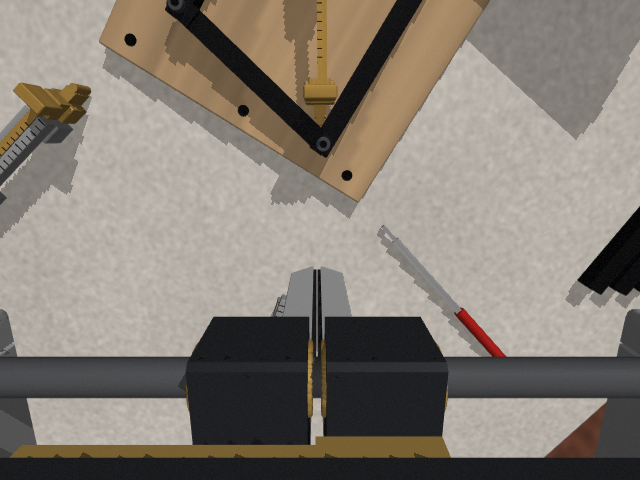

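The sliding nose is in the FR corner at (321,122), just inside the screw at (323,144), so diagonal 1 is seated. Next I push the tab back shut and pick the rule up again.

{"op": "arm_command", "data": {"targets": [{"hand":-1,"x":0.04,"y":0.0005,"z":0.015,"yaw":0},{"hand":-1,"x":0.039,"y":0.0005,"z":0.015,"yaw":0},{"hand":-1,"x":0,"y":0,"z":0.035,"yaw":0},{"hand":-1,"x":0,"y":0,"z":0.005,"yaw":0},{"hand":-1,"x":0.006,"y":0,"z":0,"yaw":0},{"hand":-1,"x":0.007,"y":0,"z":0,"yaw":0},{"hand":-1,"x":0.01,"y":0,"z":0,"yaw":0},{"hand":-1,"x":0.01,"y":0,"z":0,"yaw":0},{"hand":-1,"x":0.01,"y":0,"z":0,"yaw":0},{"hand":-1,"x":0.01,"y":0,"z":0,"yaw":0}]}}

```text
clock: 12.4
eef_pos: [561.8, 41.6, 47.2]
eef_rot: [3.141, 0.0, 2.232]
wrist_force: [0.5, -0.9, 0.6]
finger_gap: 0.4
finger_force: 0.2
```

{"op": "arm_command", "data": {"targets": [{"hand":-1,"x":0.006,"y":0,"z":0,"yaw":0},{"hand":-1,"x":0.003,"y":0,"z":0,"yaw":0},{"hand":-1,"x":0,"y":0,"z":0,"yaw":0}]}}

```text
clock: 12.7
eef_pos: [556.8, 48.1, 47.1]
eef_rot: [3.141, 0.0, 2.232]
wrist_force: [-1.0, -0.1, -0.5]
finger_gap: 0.3
finger_force: 0.0
```

{"op": "arm_command", "data": {"targets": [{"hand":-1,"x":-0.004,"y":0,"z":-0.01,"yaw":0},{"hand":-0.32,"x":0,"y":0,"z":-0.03,"yaw":0},{"hand":-0.32,"x":0.035,"y":0,"z":0,"yaw":0},{"hand":-0.32,"x":0.036,"y":0,"z":0,"yaw":0},{"hand":-0.32,"x":0,"y":0,"z":0,"yaw":0},{"hand":-0.32,"x":0,"y":0,"z":0.03,"yaw":0},{"hand":-0.32,"x":0,"y":0,"z":0.025,"yaw":0},{"hand":-0.32,"x":0,"y":0,"z":0.0085,"yaw":0},{"hand":-1,"x":0,"y":0,"z":0,"yaw":0},{"hand":-1,"x":0,"y":0,"z":0,"yaw":0}], "newtons": 30}}

```text
clock: 13.7
eef_pos: [516.5, 100.6, 24.5]
eef_rot: [3.141, 0.001, 2.231]
wrist_force: [-3.4, -3.9, 3.6]
finger_gap: 19.6
finger_force: 2.6
```

{"op": "arm_command", "data": {"targets": [{"hand":-1,"x":0,"y":0,"z":0,"yaw":0},{"hand":-1,"x":0,"y":0,"z":0,"yaw":0},{"hand":-1,"x":0,"y":0,"z":0,"yaw":0}]}}

```text
clock: 14.0
eef_pos: [516.4, 100.5, 24.5]
eef_rot: [3.14, 0.001, 2.232]
wrist_force: [-0.8, -5.5, 7.0]
finger_gap: 17.5
finger_force: 30.0
```

{"op": "arm_command", "data": {"targets": [{"hand":-1,"x":0,"y":0,"z":-0.02,"yaw":0},{"hand":-1,"x":0,"y":0,"z":-0.045,"yaw":0},{"hand":-1,"x":-0.033,"y":-0.008,"z":0,"yaw":0},{"hand":-1,"x":0,"y":0,"z":0,"yaw":-0.145},{"hand":-1,"x":0,"y":0,"z":0,"yaw":-0.145},{"hand":-1,"x":0,"y":0,"z":0,"yaw":-0.145},{"hand":-1,"x":0,"y":0,"z":0,"yaw":-0.145},{"hand":-1,"x":0,"y":0,"z":0,"yaw":-0.145},{"hand":-1,"x":0,"y":0,"z":0,"yaw":-0.145},{"hand":-1,"x":0,"y":0,"z":0,"yaw":-0.145}]}}

```text
clock: 15.0
eef_pos: [529.4, 70.1, 88.4]
eef_rot: [3.141, -0.0, -3.03]
wrist_force: [-0.8, -0.5, -4.3]
finger_gap: 17.8
finger_force: 30.0
```

{"op": "arm_command", "data": {"targets": [{"hand":-1,"x":0,"y":0,"z":0,"yaw":-0.145},{"hand":-1,"x":0,"y":0,"z":0,"yaw":-0.145},{"hand":-1,"x":0,"y":0,"z":0,"yaw":-0.145},{"hand":-1,"x":0,"y":0,"z":0,"yaw":-0.145},{"hand":-1,"x":0,"y":0,"z":0,"yaw":-0.145},{"hand":-1,"x":0,"y":0,"z":0,"yaw":-0.145},{"hand":-1,"x":0,"y":0,"z":0,"yaw":0},{"hand":-1,"x":0,"y":0,"z":0,"yaw":0}]}}

```text
clock: 15.8
eef_pos: [529.5, 70.0, 88.5]
eef_rot: [3.141, 0.0, -2.171]
wrist_force: [-0.2, 0.3, -3.9]
finger_gap: 17.1
finger_force: 30.0
```

```bash
python3 - <<'E'
from h import *
s=manip.read_state();print(s["clock"],s["eef_pos"],s["eef_rot"],s["finger_gap"],s["wrist_force"],s["joints"])
c=get_calibration("wrist");np.save("c5.npy",c,allow_pickle=True)
cv2.imwrite("pics/w6.png",camera("wrist")[:,:,::-1])
E
```

```text
15.8 [529.53618602  70.03184573  88.45570215] [ 3.14134870e+00  1.04017809e-04 -2.17082862e+00] 17.055226907304945 [-0.19897871  0.27492938 -3.88651961] [ 6.27961698e-02  3.92516335e-01  1.68799425e+00  2.65891575e-04
  1.06121038e+00 -2.47889392e+00]
```

View pics/w6.png

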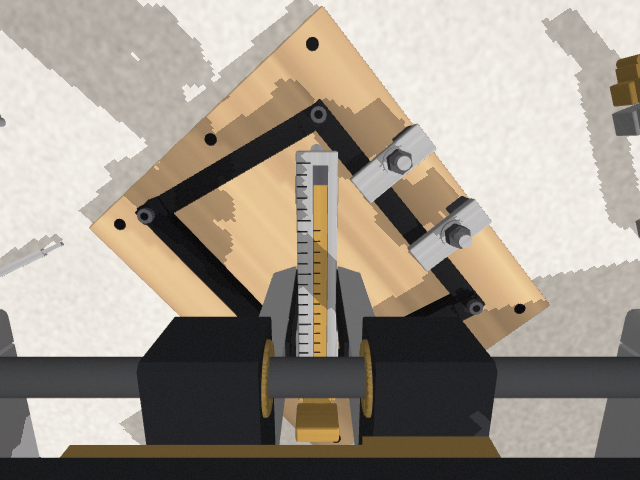

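The held rule's nose is at (317,147). The screw heads are at NR (318,114), FR (146,215) and NL (476,308).

```bash
python3 - <<'E'
from h import *
np.set_printoptions(precision=1,suppress=True)
c=np.load("c5.npy",allow_pickle=True).item()
NR,FR,NL=[ray(c,p,34) for p in((318,114),(146,215),(476,308))]
print(NR,FR,NL,np.hypot(*(NL-NR)),np.hypot(*(FR-NR)))
X=np.array([np.cos(.105),np.sin(.105)]);Y=np.array([-X[1],X[0]])
e=FR-NR;print("side rel",np.arctan2(e@Y,e@X))
cNR=NR+7*X+7*Y;n=ray(c,(317,147),83)
y=-2.171;tx=np.array([np.cos(y),np.sin(y)]);ty=np.array([tx[1],-tx[0]])
print("corner",cNR,"nose",n,"pred",np.array([529.5,70])+69*tx)
for k in(n,np.array([529.5,70])+69*tx):
  for C in (cNR,np.array([487.7,6.4])): print((C-k)@tx,(C-k)@ty)
E
```

```text
[481.9   0.7] [605.6 -10.3] [464.4 163.3] 163.51022933542595 124.16596989979143
side rel -0.19386315727420136
corner [488.1   8.4] nose [492.5  15.1] pred [490.5  13.1]
7.994390120266154 -0.17688659447536034
9.888524206635742 -0.9836398788397995
5.198977197576782 -0.6209774777026984
7.093111283946371 -1.4277307620671376
```

{"op": "arm_command", "data": {"targets": [{"hand":-1,"x":0,"y":-0.001,"z":0.03,"yaw":0},{"hand":-1,"x":0,"y":0,"z":0.022,"yaw":0},{"hand":-1,"x":0,"y":0,"z":0.007,"yaw":0},{"hand":-1,"x":0,"y":0,"z":0.003,"yaw":0},{"hand":-1,"x":0,"y":0,"z":0.002,"yaw":0},{"hand":-1,"x":0,"y":0,"z":0,"yaw":0}]}}

```text
clock: 16.45
eef_pos: [530.9, 69.4, 25.3]
eef_rot: [-3.141, 0.001, -2.167]
wrist_force: [-0.1, -0.3, -2.8]
finger_gap: 17.7
finger_force: 30.0
```

{"op": "arm_command", "data": {"targets": [{"hand":-1,"x":0,"y":0,"z":0,"yaw":0},{"hand":-1,"x":0.0015,"y":0,"z":0,"yaw":0},{"hand":-1,"x":0.0015,"y":0,"z":0,"yaw":0},{"hand":-1,"x":0,"y":0,"z":0,"yaw":0}], "newtons": 8}}

```text
clock: 16.85
eef_pos: [528.8, 66.7, 24.7]
eef_rot: [-3.141, 0.0, -2.167]
wrist_force: [-0.7, -0.3, -2.7]
finger_gap: 17.8
finger_force: 8.0
```

{"op": "arm_command", "data": {"targets": [{"hand":-1,"x":0.0015,"y":0,"z":0,"yaw":0},{"hand":-1,"x":0,"y":0,"z":0,"yaw":0}]}}

```text
clock: 17.05
eef_pos: [528.0, 65.5, 24.7]
eef_rot: [-3.141, 0.0, -2.166]
wrist_force: [1.0, -0.6, -0.8]
finger_gap: 17.9
finger_force: 8.0
```

{"op": "arm_command", "data": {"targets": [{"hand":-1,"x":0.0015,"y":0,"z":0,"yaw":0},{"hand":-1,"x":0,"y":0,"z":0,"yaw":0}]}}

```text
clock: 17.25
eef_pos: [527.2, 64.3, 24.6]
eef_rot: [-3.141, 0.0, -2.166]
wrist_force: [0.2, 0.7, 0.4]
finger_gap: 18.3
finger_force: 8.0
```

{"op": "arm_command", "data": {"targets": [{"hand":-1,"x":0.001,"y":0,"z":0,"yaw":0},{"hand":-1,"x":0,"y":0,"z":0,"yaw":0}]}}

```text
clock: 17.45
eef_pos: [527.1, 64.0, 24.8]
eef_rot: [-3.141, 0.002, -2.166]
wrist_force: [4.0, 6.3, -0.6]
finger_gap: 17.9
finger_force: 8.0
```

{"op": "arm_command", "data": {"targets": [{"hand":-1,"x":0.001,"y":0,"z":0,"yaw":0},{"hand":-1,"x":0,"y":0,"z":0,"yaw":0}]}}

```text
clock: 17.65
eef_pos: [526.9, 63.6, 24.9]
eef_rot: [-3.14, 0.003, -2.166]
wrist_force: [5.0, 8.9, -1.4]
finger_gap: 18.3
finger_force: 8.0
```

{"op": "arm_command", "data": {"targets": [{"hand":-0.32,"x":0,"y":0,"z":0,"yaw":0},{"hand":-0.32,"x":0,"y":0,"z":0,"yaw":0},{"hand":-0.32,"x":0,"y":0,"z":0,"yaw":0},{"hand":-0.32,"x":0,"y":0,"z":-0.02,"yaw":0},{"hand":-0.32,"x":0,"y":0,"z":-0.035,"yaw":0},{"hand":-1,"x":-0.016,"y":0,"z":0,"yaw":0},{"hand":-1,"x":-0.016,"y":0,"z":0,"yaw":0},{"hand":-1,"x":0,"y":0,"z":0,"yaw":0},{"hand":-1,"x":0,"y":0,"z":0,"yaw":0},{"hand":-1,"x":0,"y":0,"z":0.02,"yaw":0}]}}

```text
clock: 18.65
eef_pos: [544.8, 88.7, 61.0]
eef_rot: [-3.139, 0.002, -2.167]
wrist_force: [0.6, -0.5, -0.2]
finger_gap: 0.2
finger_force: 0.0
```

{"op": "arm_command", "data": {"targets": [{"hand":-1,"x":0,"y":0,"z":0.013,"yaw":0},{"hand":-1,"x":-0.006,"y":0,"z":0,"yaw":0},{"hand":-1,"x":-0.006,"y":0,"z":0,"yaw":0},{"hand":-1,"x":-0.006,"y":0,"z":0,"yaw":0},{"hand":-1,"x":-0.003,"y":0,"z":0,"yaw":0},{"hand":-1,"x":0,"y":0,"z":0,"yaw":0}]}}

```text
clock: 19.25
eef_pos: [556.0, 107.0, 46.8]
eef_rot: [-3.141, 0.0, -2.166]
wrist_force: [1.3, -0.2, -0.6]
finger_gap: 0.2
finger_force: 0.0
```

{"op": "arm_command", "data": {"targets": [{"hand":-1,"x":-0.002,"y":0,"z":0,"yaw":0},{"hand":-1,"x":0,"y":0,"z":0,"yaw":0}]}}

```text
clock: 19.45
eef_pos: [556.9, 108.3, 46.6]
eef_rot: [-3.141, 0.0, -2.166]
wrist_force: [-0.4, 0.5, 0.1]
finger_gap: 0.7
finger_force: 0.0
```

{"op": "arm_command", "data": {"targets": [{"hand":-1,"x":-0.002,"y":0,"z":0,"yaw":0},{"hand":-1,"x":0,"y":0,"z":0,"yaw":0}]}}

```text
clock: 19.65
eef_pos: [558.1, 110.0, 46.5]
eef_rot: [-3.141, 0.0, -2.166]
wrist_force: [0.3, 0.1, 0.5]
finger_gap: 0.1
finger_force: 0.0
```

{"op": "arm_command", "data": {"targets": [{"hand":-1,"x":-0.002,"y":0,"z":0,"yaw":0},{"hand":-1,"x":0,"y":0,"z":0,"yaw":0}]}}

```text
clock: 19.85
eef_pos: [559.1, 111.7, 46.4]
eef_rot: [-3.142, 0.0, -2.166]
wrist_force: [-1.3, 0.0, 0.6]
finger_gap: 0.6
finger_force: 0.0
```

{"op": "arm_command", "data": {"targets": [{"hand":-1,"x":-0.0015,"y":0,"z":0,"yaw":0},{"hand":-1,"x":0,"y":0,"z":0,"yaw":0}]}}

```text
clock: 20.05
eef_pos: [560.0, 112.9, 46.4]
eef_rot: [3.142, 0.0, -2.166]
wrist_force: [-0.8, -0.4, 0.2]
finger_gap: 0.5
finger_force: 0.0
```

{"op": "arm_command", "data": {"targets": [{"hand":-1,"x":-0.0015,"y":0,"z":0,"yaw":0},{"hand":-1,"x":0,"y":0,"z":0,"yaw":0}]}}

```text
clock: 20.25
eef_pos: [560.8, 114.2, 46.4]
eef_rot: [3.142, 0.0, -2.166]
wrist_force: [-0.0, 0.1, -0.2]
finger_gap: 0.6
finger_force: 0.0
```

{"op": "arm_command", "data": {"targets": [{"hand":-1,"x":-0.0015,"y":0,"z":0,"yaw":0},{"hand":-1,"x":0,"y":0,"z":0,"yaw":0}]}}

```text
clock: 20.45
eef_pos: [561.7, 115.4, 46.4]
eef_rot: [-3.142, 0.0, -2.166]
wrist_force: [0.0, -0.3, -0.2]
finger_gap: 0.6
finger_force: 0.0
```

{"op": "arm_command", "data": {"targets": [{"hand":-1,"x":-0.001,"y":0,"z":0,"yaw":0},{"hand":-1,"x":0,"y":0,"z":0,"yaw":0}]}}

```text
clock: 20.65
eef_pos: [562.2, 116.2, 46.4]
eef_rot: [-3.142, 0.0, -2.166]
wrist_force: [-0.1, 1.0, -0.4]
finger_gap: 0.3
finger_force: 0.0
```

{"op": "arm_command", "data": {"targets": [{"hand":-1,"x":-0.001,"y":0,"z":0,"yaw":0},{"hand":-1,"x":0,"y":0,"z":0,"yaw":0}]}}

```text
clock: 20.85
eef_pos: [562.8, 117.0, 46.4]
eef_rot: [3.142, 0.0, -2.166]
wrist_force: [0.4, -0.4, -0.5]
finger_gap: 0.3
finger_force: 0.0
```

{"op": "arm_command", "data": {"targets": [{"hand":-1,"x":-0.001,"y":0,"z":0,"yaw":0},{"hand":-1,"x":0,"y":0,"z":0,"yaw":0}]}}

```text
clock: 21.05
eef_pos: [563.3, 117.8, 46.4]
eef_rot: [3.142, -0.0, -2.166]
wrist_force: [-0.5, -0.1, 0.5]
finger_gap: 0.5
finger_force: 0.1
```

{"op": "arm_command", "data": {"targets": [{"hand":-1,"x":-0.001,"y":0,"z":0,"yaw":0},{"hand":-1,"x":0,"y":0,"z":0,"yaw":0}]}}

```text
clock: 21.25
eef_pos: [563.5, 118.4, 46.3]
eef_rot: [3.141, -0.001, -2.166]
wrist_force: [-3.3, -2.0, 1.6]
finger_gap: 0.4
finger_force: 2.1
```

{"op": "arm_command", "data": {"targets": [{"hand":-1,"x":-0.001,"y":0.0005,"z":0,"yaw":0},{"hand":-1,"x":0,"y":0,"z":0,"yaw":0}]}}

```text
clock: 21.45
eef_pos: [563.6, 119.4, 46.2]
eef_rot: [3.141, -0.001, -2.166]
wrist_force: [-3.9, -3.6, -0.1]
finger_gap: 0.4
finger_force: 2.6
```

{"op": "arm_command", "data": {"targets": [{"hand":-1,"x":-0.0007,"y":0.0005,"z":0,"yaw":0},{"hand":-1,"x":0,"y":0,"z":0,"yaw":0}]}}

```text
clock: 21.65
eef_pos: [563.5, 119.7, 46.1]
eef_rot: [3.141, -0.002, -2.166]
wrist_force: [-4.3, -6.9, 1.8]
finger_gap: 0.5
finger_force: 4.4
```

Diagonal 2 is home at about 8 N along the axis. The readings are about 199 and 165.5 mm, so square should read about 183 and the free bar must go roughly 23 mm left. I'll go to its right end face.

{"op": "arm_command", "data": {"targets": [{"hand":-1,"x":0.004,"y":0,"z":0,"yaw":0},{"hand":-1,"x":0,"y":0,"z":-0.034,"yaw":0},{"hand":-1,"x":0,"y":0,"z":-0.03,"yaw":0},{"hand":-1,"x":0.0245,"y":-0.0323,"z":0,"yaw":0},{"hand":-1,"x":0.0245,"y":-0.0323,"z":0,"yaw":0},{"hand":-1,"x":0.0245,"y":-0.0323,"z":0,"yaw":0},{"hand":-1,"x":0.0245,"y":-0.0323,"z":0,"yaw":0},{"hand":-1,"x":0,"y":0,"z":0,"yaw":0.144},{"hand":-1,"x":0,"y":0,"z":0,"yaw":0.144},{"hand":-1,"x":0,"y":0,"z":0,"yaw":0.144}]}}

```text
clock: 22.65
eef_pos: [613.9, -12.4, 110.1]
eef_rot: [-3.111, -0.017, -2.647]
wrist_force: [0.5, 0.4, 0.4]
finger_gap: 0.9
finger_force: 0.0
```

{"op": "arm_command", "data": {"targets": [{"hand":-1,"x":0,"y":0,"z":0,"yaw":0.144},{"hand":-1,"x":0,"y":0,"z":0,"yaw":0.144},{"hand":-1,"x":0,"y":0,"z":0,"yaw":0.144},{"hand":-1,"x":0,"y":0,"z":0,"yaw":0.144},{"hand":-1,"x":0,"y":0,"z":0,"yaw":0.144},{"hand":-1,"x":0,"y":0,"z":0,"yaw":0.144},{"hand":-1,"x":0,"y":0,"z":0,"yaw":0.144},{"hand":-1,"x":0,"y":0,"z":0,"yaw":0.144},{"hand":-1,"x":0,"y":0,"z":0,"yaw":0.144},{"hand":-1,"x":0,"y":0,"z":0,"yaw":0.144}]}}

```text
clock: 23.65
eef_pos: [613.9, -12.2, 110.2]
eef_rot: [-3.121, 0.028, 2.197]
wrist_force: [0.2, 0.2, -0.5]
finger_gap: 0.7
finger_force: 0.0
```

{"op": "arm_command", "data": {"targets": [{"hand":-1,"x":0,"y":0,"z":0,"yaw":0.144},{"hand":-1,"x":0,"y":0,"z":0,"yaw":0.144},{"hand":-1,"x":0,"y":0,"z":0,"yaw":0.144},{"hand":-1,"x":0,"y":0,"z":0,"yaw":0.136},{"hand":-1,"x":0,"y":0,"z":0,"yaw":0},{"hand":-1,"x":0,"y":0,"z":0,"yaw":0}]}}

```text
clock: 24.25
eef_pos: [613.8, -12.3, 110.2]
eef_rot: [-3.139, 0.035, 1.639]
wrist_force: [0.2, 0.3, 0.1]
finger_gap: 0.3
finger_force: 0.0
```

```bash
python3 - <<'E'
from h import *
s=manip.read_state();print(s["clock"],s["eef_pos"],s["eef_rot"],s["wrist_force"],s["joints"])
c=get_calibration("wrist");np.save("c6.npy",c,allow_pickle=True)
cv2.imwrite("pics/w7.png",camera("wrist")[:,:,::-1])
E
```

```text
24.25 [613.80081917 -12.26409157 110.19864354] [-3.1387853   0.03467426  1.63887625] [0.2435543  0.34574007 0.12812017] [-0.06429706  0.52852759  1.42947201 -0.03754397  1.18204633 -0.11812338]
```

View pics/w7.png

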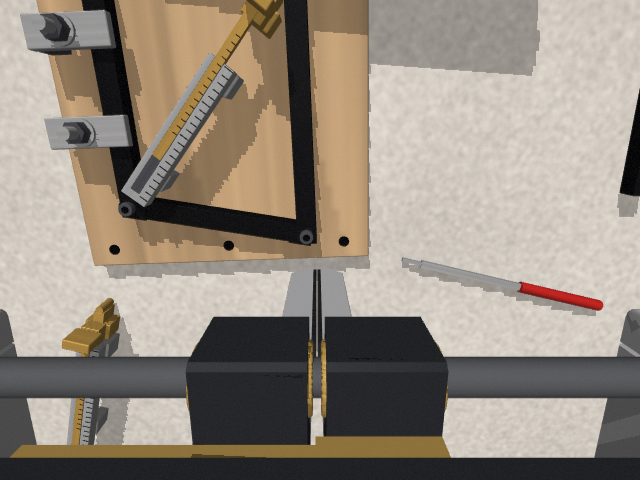

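The tool stopped 25 mm short, because the last joint met its limit, and it keeps a 2° tilt. The FR screw head is at (306,237), and the file at the right is well clear. I'll compute the approach.

```bash
python3 - <<'E'
from h import *
np.set_printoptions(precision=2,suppress=True)
from scipy.spatial.transform import Rotation as Ro
c=np.load("c6.npy",allow_pickle=True).item()
FR=ray(c,(306,237),34);NR=ray(c,(126,209),34);print("FR",FR,"NR",NR)
X=np.array([np.cos(.105),np.sin(.105)]);Y=np.array([-X[1],X[0]])
e=FR-NR;print(np.hypot(*e),np.arctan2(e@Y,e@X))
s=manip.read_state();R=Ro.from_euler("xyz",s["eef_rot"]).as_matrix();p=s["eef_pos"]
for F in(FR,np.array([605.5,-10.8])):
  start=np.r_[F+5*X-(7+8+12)*Y,16];print(start,"tool mm",R.T@(start-p))
print(R, "push dir in tool",R.T@np.r_[Y,0])
E
```

```text
FR [607.42 -10.18] NR [483.22   1.32]
124.72950420005752 -0.19733097761559718
[615.22 -36.51  16.  ] tool mm [-20.99   0.06  94.96]
[613.3  -37.13  16.  ] tool mm [-21.47  -1.89  94.98]
[[-0.07  1.   -0.  ]
 [ 1.    0.07 -0.03]
 [-0.03 -0.   -1.  ]] push dir in tool [ 1.   -0.04 -0.03]
```

{"op": "arm_command", "data": {"targets": [{"hand":-1,"x":-0.021,"y":-0.001,"z":0,"yaw":0},{"hand":-1,"x":0,"y":0,"z":0.03,"yaw":-0.036},{"hand":-1,"x":0,"y":0,"z":0.03,"yaw":0},{"hand":-1,"x":0,"y":0,"z":0.025,"yaw":0},{"hand":-1,"x":0,"y":0,"z":0.01,"yaw":0},{"hand":-1,"x":0.004,"y":0,"z":0,"yaw":0},{"hand":-1,"x":0.004,"y":0,"z":0,"yaw":0},{"hand":-1,"x":0,"y":0,"z":0,"yaw":0}]}}

```text
clock: 25.1
eef_pos: [613.9, -28.0, 17.1]
eef_rot: [-3.139, 0.035, 1.672]
wrist_force: [0.1, -0.2, 0.5]
finger_gap: 0.6
finger_force: 0.0
```

{"op": "arm_command", "data": {"targets": [{"hand":-1,"x":0.002,"y":0,"z":0,"yaw":0},{"hand":-1,"x":0.002,"y":0,"z":0,"yaw":0},{"hand":-1,"x":0,"y":0,"z":0,"yaw":0}]}}

```text
clock: 25.4
eef_pos: [613.8, -26.0, 16.9]
eef_rot: [-3.14, 0.037, 1.671]
wrist_force: [1.4, -8.7, 2.6]
finger_gap: 0.2
finger_force: 4.7
```

{"op": "arm_command", "data": {"targets": [{"hand":-1,"x":0.002,"y":0,"z":0,"yaw":0},{"hand":-1,"x":0,"y":0,"z":0,"yaw":0}]}}

```text
clock: 25.6
eef_pos: [613.8, -24.3, 16.9]
eef_rot: [-3.14, 0.038, 1.671]
wrist_force: [2.6, -10.8, 1.1]
finger_gap: 0.2
finger_force: 5.5
```

{"op": "arm_command", "data": {"targets": [{"hand":-1,"x":0.002,"y":0,"z":0,"yaw":0},{"hand":-1,"x":0.0025,"y":0,"z":0,"yaw":0},{"hand":-1,"x":0.0025,"y":0,"z":-0.0002,"yaw":0},{"hand":-1,"x":0.0025,"y":0,"z":-0.0002,"yaw":0},{"hand":-1,"x":0.0025,"y":0,"z":-0.0002,"yaw":0},{"hand":-1,"x":0.0025,"y":0,"z":0,"yaw":0},{"hand":-1,"x":0.002,"y":0,"z":0,"yaw":0},{"hand":-1,"x":0,"y":0,"z":0,"yaw":0}]}}

```text
clock: 26.4
eef_pos: [613.3, -7.7, 17.3]
eef_rot: [3.14, 0.038, 1.671]
wrist_force: [9.6, -9.5, -1.0]
finger_gap: 0.4
finger_force: 5.5
```

{"op": "arm_command", "data": {"targets": [{"hand":-1,"x":0.002,"y":0,"z":0,"yaw":0},{"hand":-1,"x":0.002,"y":0,"z":0,"yaw":0},{"hand":-1,"x":0,"y":0,"z":0,"yaw":0}]}}

```text
clock: 26.7
eef_pos: [612.9, -3.7, 17.2]
eef_rot: [3.14, 0.038, 1.671]
wrist_force: [9.2, -10.2, -0.5]
finger_gap: 0.5
finger_force: 5.5
```

{"op": "arm_command", "data": {"targets": [{"hand":-1,"x":0.0005,"y":0,"z":0,"yaw":0},{"hand":-1,"x":0,"y":0,"z":0,"yaw":0}]}}

```text
clock: 26.9
eef_pos: [612.8, -3.4, 17.2]
eef_rot: [3.14, 0.038, 1.671]
wrist_force: [10.1, -11.3, 0.1]
finger_gap: 0.7
finger_force: 5.9
```

{"op": "arm_command", "data": {"targets": [{"hand":-1,"x":-0.01,"y":0,"z":0,"yaw":0},{"hand":-1,"x":0,"y":0,"z":-0.04,"yaw":0},{"hand":-1,"x":0,"y":0,"z":-0.045,"yaw":0},{"hand":-1,"x":0,"y":0,"z":-0.045,"yaw":0},{"hand":-1,"x":0,"y":0,"z":0,"yaw":0},{"hand":-1,"x":0,"y":0,"z":0,"yaw":0}]}}

```text
clock: 27.5
eef_pos: [611.8, -7.3, 146.6]
eef_rot: [-3.139, 0.035, 1.671]
wrist_force: [-0.7, 0.2, -1.1]
finger_gap: 0.7
finger_force: 0.0
```

```bash
cat >sq.py <<'E'
from h import *
def bars(c,img,k=2):  # rectify to board frame at z=26, 0.5 mm/px; bar centrelines
    o=np.array([534.6,87.4]);t=.105;X=np.array([np.cos(t),np.sin(t)]);Y=np.array([-X[1],X[0]])
    bx,by=np.meshgrid(np.arange(-90,90,.5),np.arange(-130,130,.5),indexing="ij")
    P=np.stack([o[0]+bx*X[0]+by*Y[0],o[1]+bx*X[1]+by*Y[1],0*bx+26],-1)
    M=c["cam_to_world"];q=(P-M[:3,3])@M[:3,:3];q=np.stack([q[...,0],-q[...,1],-q[...,2]],-1)@c["K"].T
    uv=(q[...,:2]/q[...,2:]).astype(np.float32)
    r=cv2.remap(img,uv[...,0],uv[...,1],cv2.INTER_LINEAR,borderValue=(255,255,255))
    d=r.max(2)<60
    def run(line,lo,hi):
        best=None;i=np.flatnonzero(np.diff(np.r_[0,line.astype(int),0]))
        for a,b in i.reshape(-1,2):
            if 22<=b-a<=36 and lo<=(a+b)/2<=hi: best=(a+b-1)/2
        return best
    def fit(ax,rng,lo,hi,off,orig):
        pts=[]
        for j in rng:
            m=run(d[j] if ax==0 else d[:,j],lo,hi)
            if m is not None: pts.append((j*.5-orig,m*.5-off))
        if len(pts)<15: return None
        p=np.array(pts,np.float32);f=cv2.fitLine(p,cv2.DIST_HUBER,0,.01,.01).ravel()
        s=f[1]/f[0];return len(pts),round(float(np.arctan(s)),4),round(float(f[3]-s*f[2]),1)
    print("right side",fit(0,range(80,280),0,200,130,90))
    print("left side",fit(0,range(80,280),320,520,130,90))
    print("near",fit(1,range(60,460),0,100,90,130))
    print("free",fit(1,range(60,460),240,360,90,130))
    return r
E
python3 - <<'E'
from sq import *
s=manip.read_state();print(s["clock"],s["eef_pos"])
a=cv2.imread("pics/w7.png");bars(np.load("c6.npy",allow_pickle=True).item(),a)
print("now");c=get_calibration("wrist");i=camera("wrist")[:,:,::-1].copy();cv2.imwrite("pics/w8.png",i);bars(c,i)
print("top");bars(get_calibration("top"),cv2.imread("pics/top0.png"));i=camera("top")[:,:,::-1].copy();cv2.imwrite("pics/t2.png",i);bars(get_calibration("top"),i)
E
```

```text
27.5 [611.80132184  -7.29392062 146.56205445]
right side (198, -0.1976, -91.1)
left side None
near (20, 0.0161, -60.3)
free (274, -0.0037, 62.0)
now
right side (193, -0.0098, -80.1)
left side None
near (23, 0.0513, -58.1)
free (264, -0.0027, 64.3)
top
right side (198, -0.1966, -93.9)
left side (200, -0.1953, 69.3)
near (211, 0.001, -63.9)
free (301, -0.0026, 58.9)
right side None
left side (200, -0.0068, 81.5)
near None
free (82, -0.029, 63.1)
```

Both cameras put the skew at about -0.011 rad, which is roughly 2 mm of diagonal difference. I'll nudge 1.3 mm more.

{"op": "arm_command", "data": {"targets": [{"hand":-1,"x":0,"y":0,"z":0.045,"yaw":0},{"hand":-1,"x":0,"y":0,"z":0.045,"yaw":0},{"hand":-1,"x":0,"y":0,"z":0.035,"yaw":0},{"hand":-1,"x":0,"y":0,"z":0.005,"yaw":0},{"hand":-1,"x":0.005,"y":0,"z":0,"yaw":0},{"hand":-1,"x":0.005,"y":0,"z":0,"yaw":0},{"hand":-1,"x":0,"y":0,"z":0,"yaw":0}]}}

```text
clock: 28.3
eef_pos: [609.7, -2.1, 14.3]
eef_rot: [-3.135, 0.036, 1.671]
wrist_force: [-1.2, -4.6, -2.4]
finger_gap: 0.5
finger_force: 2.2
```

{"op": "arm_command", "data": {"targets": [{"hand":-1,"x":0.0013,"y":0,"z":0,"yaw":0},{"hand":-1,"x":0,"y":0,"z":0,"yaw":0}]}}

```text
clock: 28.5
eef_pos: [609.7, -1.6, 14.4]
eef_rot: [-3.135, 0.036, 1.671]
wrist_force: [1.2, -9.8, -4.6]
finger_gap: 0.7
finger_force: 4.8
```

{"op": "arm_command", "data": {"targets": [{"hand":-1,"x":0.001,"y":0,"z":0,"yaw":0},{"hand":-1,"x":0,"y":0,"z":0,"yaw":0}]}}

```text
clock: 28.7
eef_pos: [609.6, -0.9, 14.4]
eef_rot: [-3.135, 0.037, 1.671]
wrist_force: [0.9, -11.8, -5.0]
finger_gap: 0.6
finger_force: 5.6
```

{"op": "arm_command", "data": {"targets": [{"hand":-1,"x":0.0005,"y":0,"z":0,"yaw":0},{"hand":-1,"x":0,"y":0,"z":0,"yaw":0}]}}

```text
clock: 28.9
eef_pos: [609.6, -0.5, 14.4]
eef_rot: [-3.135, 0.037, 1.671]
wrist_force: [0.7, -12.4, -2.9]
finger_gap: 0.4
finger_force: 6.0
```

{"op": "arm_command", "data": {"targets": [{"hand":-1,"x":-0.01,"y":0,"z":0,"yaw":0},{"hand":-1,"x":0,"y":0,"z":-0.04,"yaw":0},{"hand":-1,"x":0,"y":0,"z":-0.045,"yaw":0},{"hand":-1,"x":0,"y":0,"z":-0.045,"yaw":0},{"hand":-1,"x":0,"y":0,"z":0,"yaw":0},{"hand":-1,"x":0,"y":0,"z":0,"yaw":0}]}}

```text
clock: 29.5
eef_pos: [611.4, -4.4, 145.9]
eef_rot: [-3.138, 0.035, 1.671]
wrist_force: [-0.1, 0.6, -0.1]
finger_gap: 0.4
finger_force: 0.0
```

```bash
python3 - <<'E'
from sq import *
s=manip.read_state();print(s["clock"],s["eef_pos"],s["eef_rot"])
c=get_calibration("wrist");i=camera("wrist")[:,:,::-1].copy();cv2.imwrite("pics/w9.png",i);bars(c,i)
print("top");i=camera("top")[:,:,::-1].copy();cv2.imwrite("pics/t3.png",i);bars(get_calibration("top"),i)
E
```

```text
29.5 [611.38448512  -4.42741121 145.88748226] [-3.13836561  0.03466744  1.67089057]
right side (192, 0.0192, -78.4)
left side None
near (24, 0.0383, -58.9)
free (263, -0.0027, 64.4)
top
right side None
left side (200, 0.0185, 83.3)
near None
free (77, -0.0233, 62.8)
```

It overshot a little: the skew is now about +0.017 rad (diagonals about 3 mm apart). I'll nudge back about 2 mm from the left end, slowly.

{"op": "arm_command", "data": {"targets": [{"hand":-1,"x":0.0425,"y":0,"z":0,"yaw":0},{"hand":-1,"x":0.0425,"y":0,"z":0,"yaw":0},{"hand":-1,"x":0.0425,"y":0,"z":0,"yaw":0},{"hand":-1,"x":0.0425,"y":0,"z":0,"yaw":0},{"hand":-1,"x":0.0425,"y":-0.001,"z":0,"yaw":0},{"hand":-1,"x":0,"y":0,"z":0.04,"yaw":0},{"hand":-1,"x":0,"y":0,"z":0.045,"yaw":0},{"hand":-1,"x":0,"y":0,"z":0.03,"yaw":0},{"hand":-1,"x":0,"y":0,"z":0.0065,"yaw":0},{"hand":-1,"x":0,"y":0,"z":0,"yaw":0}]}}

```text
clock: 30.6
eef_pos: [588.0, 202.2, 14.8]
eef_rot: [-3.133, 0.035, 1.671]
wrist_force: [0.1, 1.0, 0.1]
finger_gap: 0.5
finger_force: 0.0
```

{"op": "arm_command", "data": {"targets": [{"hand":-1,"x":-0.002,"y":0,"z":0,"yaw":0},{"hand":-1,"x":-0.002,"y":0,"z":0,"yaw":0},{"hand":-1,"x":-0.001,"y":0,"z":0,"yaw":0},{"hand":-1,"x":0,"y":0,"z":0,"yaw":0}]}}

```text
clock: 31.0
eef_pos: [589.7, 197.4, 17.3]
eef_rot: [-3.138, 0.035, 1.67]
wrist_force: [-0.2, 0.2, -1.2]
finger_gap: 0.5
finger_force: 0.0
```

{"op": "arm_command", "data": {"targets": [{"hand":-1,"x":-0.001,"y":0,"z":0,"yaw":0},{"hand":-1,"x":-0.001,"y":0,"z":0,"yaw":0},{"hand":-1,"x":0,"y":0,"z":0,"yaw":0}]}}

```text
clock: 31.3
eef_pos: [589.8, 195.6, 17.0]
eef_rot: [-3.137, 0.035, 1.671]
wrist_force: [-0.1, 0.7, 0.2]
finger_gap: 0.7
finger_force: 0.2
```

{"op": "arm_command", "data": {"targets": [{"hand":-1,"x":-0.001,"y":0,"z":0,"yaw":0},{"hand":-1,"x":0,"y":0,"z":0,"yaw":0}]}}

```text
clock: 31.5
eef_pos: [589.8, 195.3, 17.1]
eef_rot: [-3.138, 0.034, 1.671]
wrist_force: [0.4, 6.1, -0.5]
finger_gap: 0.3
finger_force: 2.8
```

{"op": "arm_command", "data": {"targets": [{"hand":-1,"x":-0.001,"y":0,"z":0,"yaw":0},{"hand":-1,"x":0,"y":0,"z":0,"yaw":0}]}}

```text
clock: 31.7
eef_pos: [589.8, 194.9, 17.1]
eef_rot: [-3.138, 0.033, 1.671]
wrist_force: [-0.8, 10.3, -0.6]
finger_gap: 0.8
finger_force: 4.8
```

{"op": "arm_command", "data": {"targets": [{"hand":-1,"x":-0.001,"y":0,"z":0,"yaw":0},{"hand":-1,"x":0,"y":0,"z":0,"yaw":0}]}}

```text
clock: 31.9
eef_pos: [589.9, 194.2, 17.2]
eef_rot: [-3.138, 0.032, 1.671]
wrist_force: [0.6, 10.9, -1.4]
finger_gap: 0.4
finger_force: 5.5
```

{"op": "arm_command", "data": {"targets": [{"hand":-1,"x":-0.0007,"y":0,"z":0,"yaw":0},{"hand":-1,"x":-0.0006,"y":0,"z":0,"yaw":0},{"hand":-1,"x":0,"y":0,"z":0,"yaw":0}]}}

```text
clock: 32.2
eef_pos: [590.0, 192.9, 17.1]
eef_rot: [-3.138, 0.032, 1.671]
wrist_force: [-0.6, 11.6, -1.7]
finger_gap: 0.5
finger_force: 5.7
```

{"op": "arm_command", "data": {"targets": [{"hand":-1,"x":0.01,"y":0,"z":0,"yaw":0},{"hand":-1,"x":0,"y":0,"z":-0.04,"yaw":0},{"hand":-1,"x":0,"y":0,"z":-0.045,"yaw":0},{"hand":-1,"x":0,"y":0,"z":-0.045,"yaw":0},{"hand":-1,"x":-0.045,"y":0,"z":0,"yaw":0},{"hand":-1,"x":-0.045,"y":0,"z":0,"yaw":0},{"hand":-1,"x":-0.045,"y":0,"z":0,"yaw":0},{"hand":-1,"x":-0.045,"y":0,"z":0,"yaw":0},{"hand":-1,"x":-0.02,"y":0,"z":0,"yaw":0},{"hand":-1,"x":0,"y":0,"z":0,"yaw":0}]}}

```text
clock: 33.2
eef_pos: [609.3, 4.4, 153.7]
eef_rot: [-3.137, 0.035, 1.668]
wrist_force: [0.3, 0.4, 0.1]
finger_gap: 0.7
finger_force: 0.0
```

```bash
sleep 0; python3 - <<'E'
from sq import *
s=manip.read_state();print(s["clock"],s["eef_pos"],s["eef_rot"])
c=get_calibration("wrist");i=camera("wrist")[:,:,::-1].copy();cv2.imwrite("pics/w10.png",i);bars(c,i)
print("top");i=camera("top")[:,:,::-1].copy();cv2.imwrite("pics/t4.png",i);bars(get_calibration("top"),i)
E
```

```text
33.2 [609.34304958   4.43282048 153.66087013] [-3.13717444  0.03531948  1.66750727]
right side (192, 0.0, -79.2)
left side None
near (26, 0.0226, -59.7)
free (288, -0.0024, 64.4)
top
right side None
left side (167, 0.0064, 82.1)
near None
free (69, -0.0538, 64.8)
```

Both views now put the frame within about 0.005 rad of square (under 1 mm of diagonal difference). The rule still lies in the frame and the arm is clear, so I'm handing in.

```bash
python3 -c "
from cell import manip
print(manip.sign_off())"
```

```text
the job is handed in; nothing more can be done
None
```

I seated the rule on both diagonals (about 199 mm from the left-hand end, then about 165.5 mm from the right) and pushed the free bar until the camera images showed the frame square to about 0.005 rad (estimated under 1 mm apart). I did not re-measure with the rule afterwards; it is lying flat inside the frame and the job is handed in.

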